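# Measure a carton with a spring tape rule and lock the reading

### The job

Measure the long side of the low, packed carton with the spring tape rule: catch the rule's end hook round the carton's end face farthest from you, back the rule away along the carton's side against the spring, and butt the front of its case against the opposite end face so that the spring holds it there, standing on the desk with the tape straight along the side. Then let go and press the lock paddle fully down to keep the reading, leaving the rule in place. Do not push the carton out of its place or disturb the other things on the desk.

Things in the scene. Friction and masses are not known exactly. Their poses are not given: they have to be found in the camera images.
- rule: Spring tape rule: grey case on the desk, 130 mm long (x -65 to +65), 56 mm wide (y -30 to +26), 44 mm high, 0.4 kg, grip fin on top. Origin: on its underside, on the fin's centre plane, half way along. +x: the way the tape comes out of the flat front face (x = +65); +y: the side to which the end hook points; +z up.
- fin (a point): Grip point in the fin: 18 mm ahead (+x) of the rule's origin and 66 mm above its underside. The fin is 56 mm long along x, 18 mm thick along y, and rises from the case's top (44 mm) to 80 mm; made to be pinched across its 18 mm.
- tape (a joint): Length of tape out of the case (m), the reading: 0 = drawn in, hook's inner face level with the case's front; at most 0.106. The tape is a stiff steel strip on edge, z 12 to 30 mm, 3 mm thick, in the plane y = +10 mm of the rule. A spring draws it in: 2 N when in, 3 N with 100 mm out.
- hook (a point): Point on the inner face (toward the case, the face that catches) of the steel hook plate at the tape's end, 26 mm to the +y side of the tape, 21 mm above the underside. The plate is 3 mm thick along x, z 8 to 34 mm, and reaches to y = +46.5 mm of the rule, 20 mm beyond the case's +y side.
- nose (a point): Point on the case's front face, 22 mm to the +y side of the rule's origin (4 mm short of the case's +y side), 21 mm above the underside.
- lock (a joint): Travel of the lock paddle (m): 0 = up, tape free; the brake begins to bite at 5 mm, hard stop at 8 mm. Press it fully down, steadily: it takes 4 N to move, about 10 N to the stop, and stays where it is left; the tape then holds its length.
- paddle (a point): Centre of the top of the black lock paddle, 26 x 32 mm, on the rear of the case: 45 mm behind (-x) the rule's origin, 2 mm to the -y side, 56 mm above the underside when up (12 mm above the case's top); it moves straight down.
- lancet_box: The carton to measure: the smaller, lower of the two white cartons (red stripe), 60 mm (its x) by 90 mm (its y, the side to measure) by 45 mm high, packed full, 1.5 kg. Origin: centre of its underside; its y axis points roughly away from the robot.
- swab_box: Bystander: the larger white carton (blue stripe), 68 x 105 x 60 mm, origin under its centre. Leave alone.
- stapler: Bystander: the nearer dark blue stapler, right of the work, 32 x 128 x 46 mm, origin under its centre. Leave alone.
Mind the look-alikes: they are no part of the job. Leave any orange or yellow look-alike of the lancet_box alone.

How it is judged:
By the outcome, as a careful person would: the job done as asked, in the order asked, and still so for the second after the job is handed in, with the robot touching nothing.
It also fails if it takes over 48 s, if anything falls off the work surface, if the arm or the gripper's body presses on something with over 40 N, if the wrist force passes 120 N, or if a joint passes its speed limit or range.

### The arm

A 7-joint arm with a two-finger parallel gripper is mounted at the origin on a cart in front of the work surface, level with it; the furniture and walls round the work are solid. World frame = base frame: x ahead of the robot, y to its left, z up, the work surface at z = 0. Lengths are in m, angles in rad, forces in N, time in s.
With the tool pointing down it reaches from about 0.35 to 0.9 m from the base axis. Payload 8.1 kg.
Tool frame: the origin (TCP) lies midway between the tips of the shut fingers; the grasp point (between the pads) lies arm.hold_point_z behind it (arm.hold_point_z is the distance from the TCP to the grasp point, in m); z points along the fingers, x is the direction in which the jaws open and shut, and the axes are right-handed (so a half turn about z gives the same grasp; the last joint's range is limited). The gripper opens to 92 mm and grips with 3 to 60 N. Pads are 19 mm wide; open, the fingers measure 130 mm over their backs; the gripper's body (75 mm by 190 mm) begins 47 mm behind the grasp point.
Start: joints at [-0.103, 0.434, 0.025, 1.573, -0.012, 1.134, -0.075], TCP at [0.625, -0, 0.227] pointing down, gripper open.
Joint ranges: [-2.62, 2.62], [-0.44, 2.09], [-1.27, 1.32], [0.08, 2.57], [-1.32, 4.46], [0.12, 2], [-2.74, 2.74]. Speed limits (rad/s): [2.22, 2.22, 3.01, 3.01, 3.14, 3.14, 3.14].

### API

Orientations are given as a rotation vector (axis times angle).
In Python, from cell import arm gives the robot as it stands.
- The arm moves only by the shell command python3 -m pendant 'ROWS' [FORCE]. ROWS is JSON, a list of rows, each an object with "dp": the shift along the tool's x, y, z in m, a list of three; "rotation": the turn, a rotation vector about the tool's x, y, z in rad, a list of three; "fingers": the closure, from -1 (fully open) to 1 (shut). In form: [{"dp": [x, y, z], "rotation": [rx, ry, rz], "fingers": fingers}, ...]. A call has 1 to 20 rows; each row is the pose to reach, as a shift and turn from the pose measured when the call began, along the tool's axes at that moment; what a row does not reach only later rows make up. A row lasts 1/8 s, in which the tool goes at most 62.5 mm and 10.7 degrees, less where a joint would pass 70% of its speed; a pose out of reach is approached as far as the arm can. A call with a gripper value outside its range is refused whole. The fingers move at their own pace and stop on an object; FORCE is the grip in N (left out, the last holds). Time passes only in rows, so rows that repeat a pose let the fingers close. It gives the time, the measured TCP pose, the force and the opening at its end, in the units of the state.
- arm.observe(): the state, without advancing time (a new reading comes with each control period).
- arm.get_image(name): name is "scene" or "side" or "wrist"; returns the picture (420x560x3 uint8, blue, green, red); there is no depth.
- arm.camera_params(name): a dict with "camera_matrix" (3x3 intrinsics, pixels), "rvec" (rotation vector, rad) and "tvec" (3), from world to camera coordinates, as OpenCV has them. Camera axes: x right, y down, z forward; pixel columns grow to the right and rows downward; lengths in m; the calibration is good to about 2 mm. A picture is of the moment at which its call begins: read the wrist's pose just before it. camera_params takes no time and is no camera call; for the wrist camera it gives the pose at the moment of the call.
- arm.sign_off(): hands the job in, once; it reports no verdict.
The state is a dict: "clock": time; "joints": joint angles; "dq": joint speeds; "joint_efforts": joint torques, N m; "position": TCP position; "ee_rot": TCP orientation; "force": force on the tool from outside, world axes, zero at the start; "ft_torque": the same for the moment, N m; "width": opening from 0.0 (shut) to 1.0 (fully open).
Only numpy, scipy, OpenCV 4.12 (cv2) and the standard library are available. Lean on these libraries where they do the work, as an engineer would, in place of code of your own. Each camera call takes 0.05 s, during which the arm holds its last target.

## Working session

There is one attempt and no reset: what is moved stays moved. The work goes in short steps, Python scripts to look and compute and a shell command to move; the robot and the scene stay as the last step left them, time stands still between calls to the robot, and variables do not carry over. Pictures are saved under pics/ and viewed, and the job is handed in when it is done.

```bash
ls; mkdir -p pics
python3 - <<'E'
from cell import arm
import cv2
print(arm.observe(), arm.hold_point_z)
for n in ("scene","side","wrist"):
    p=arm.camera_params(n); print(n,p)
    cv2.imwrite(f"pics/{n}0.png",arm.get_image(n))
E
```

```text
pics
{'clock': 0.0, 'joints': array([-0.10258738,  0.43524408,  0.02498005,  1.57409469, -0.01158271,
        1.13402397, -0.07509211]), 'dq': array([ 1.10169905e-03,  1.60833106e-04, -6.19712419e-05,  6.51478918e-04,
       -1.87372978e-03, -1.69769374e-03, -2.50079267e-05]), 'joint_efforts': array([ 3.89017032e-04, -6.67853522e+01,  9.84863900e-01, -3.14464223e+01,
       -6.05165795e-02,  4.27553023e-02,  1.12382318e-04]), 'position': array([ 6.24478596e-01, -7.60064344e-05,  2.25932907e-01]), 'ee_rot': array([ 3.14142576e+00, -1.15621139e-04, -2.53970612e-03]), 'force': array([0.10818812, 0.19409374, 0.54268837]), 'ft_torque': array([-0.00072156,  0.050516  , -0.01076429]), 'width': 1.002064373051989} 0.0188
scene {'camera_matrix': array([[497.73762156,   0.        , 281.51065995],
       [  0.        , 497.73762156, 195.81584424],
       [  0.        ,   0.        ,   1.        ]]), 'rvec': array([ 0.71879773, -2.34092136,  1.40725313]), 'tvec': array([0.39327859, 0.26130556, 1.02297163])}
side {'camera_matrix': array([[468.01877454,   0.        , 266.61367789],
       [  0.        , 468.01877454, 205.87743856],
       [  0.        ,   0.        ,   1.        ]]), 'rvec': array([ 1.90624581, -0.51822427,  0.35563131]), 'tvec': array([-0.57757226,  0.13035022,  0.86043915])}
wrist {'camera_matrix': array([[322.89431933,   0.        , 277.95916714],
       [  0.        , 322.89431933, 210.52334861],
       [  0.        ,   0.        ,   1.        ]]), 'rvec': array([-2.88262782e+00,  2.62389181e-04,  2.99856605e-03]), 'tvec': array([-0.62412723, -0.03174029,  0.38996234])}
```

View pics/scene0.png

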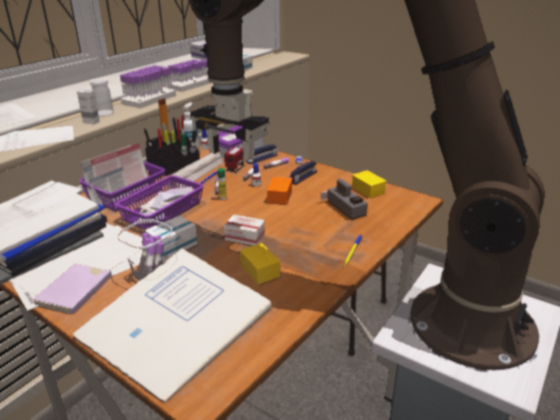

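View pics/side0.png

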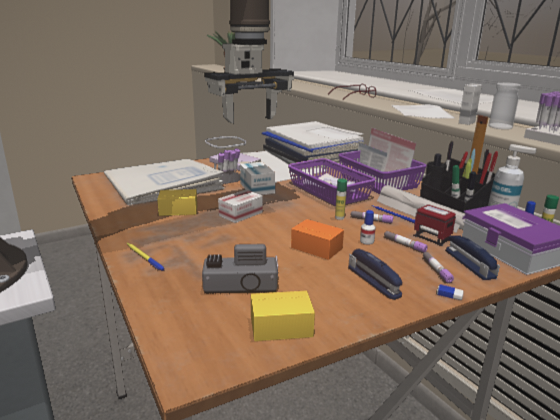

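View pics/wrist0.png

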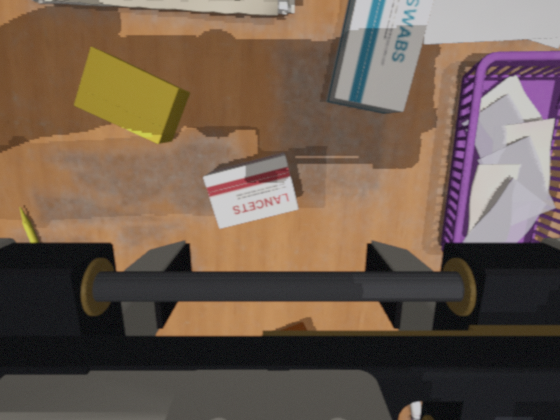

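Candidates for the carton:
- White carton with a red stripe: scene (245,230), side (240,205), wrist (250,190). This matches the description.
- Yellow blocks: scene (260,262) and (368,183).
- Orange block: scene (280,190).
- Swab carton (teal/blue stripe): scene (170,235).

The rule is at side (240,270), with its paddle toward the robot. Next I'll check close crops and measure.

```bash
cat > h.py <<'E'
import numpy as np, cv2
from cell import arm
def ray(p,uv):
    K=p["camera_matrix"];R=cv2.Rodrigues(p["rvec"])[0];t=np.asarray(p["tvec"]).ravel()
    d=R.T@np.linalg.solve(K,np.array([uv[0],uv[1],1.0])); return -R.T@t,d
def onz(p,uv,z):
    c,d=ray(p,uv); return c+d*(z-c[2])/d[2]
def px(p,X):
    return cv2.projectPoints(np.array([X],float),p["rvec"],p["tvec"],p["camera_matrix"],None)[0].ravel()
def two(p1,u1,p2,u2):
    c1,d1=ray(p1,u1);c2,d2=ray(p2,u2)
    s=np.linalg.lstsq(np.c_[d1,-d2],c2-c1,rcond=None)[0]
    a,b=c1+s[0]*d1,c2+s[1]*d2
    return (a+b)/2,np.linalg.norm(a-b)
E
python3 - <<'E'
from h import *
im=cv2.imread("pics/wrist0.png")
a=cv2.resize(im[130:250,180:320],None,fx=3,fy=3,interpolation=cv2.INTER_CUBIC)
s=cv2.imread("pics/side0.png"); b=cv2.resize(s[230:310,190:300],None,fx=3.5,fy=3.5,interpolation=cv2.INTER_CUBIC)
o=np.zeros((360,420+385,3),np.uint8); o[:a.shape[0],:420]=a; o[:b.shape[0],420:420+b.shape[1]]=b
cv2.imwrite("pics/crop0.png",o[:,:800])
p=arm.camera_params("wrist")
hsv=cv2.cvtColor(im,cv2.COLOR_BGR2HSV)
m=((hsv[...,1]<45)&(hsv[...,2]>120)).astype(np.uint8); m|=(((hsv[...,0]<8)|(hsv[...,0]>170))&(hsv[...,1]>80)&(hsv[...,2]>90)).astype(np.uint8)
r=np.zeros_like(m); r[130:250,180:320]=m[130:250,180:320]
r=cv2.morphologyEx(r,cv2.MORPH_OPEN,np.ones((3,3)))
cs=cv2.findContours(r,0,2)[0]; c=max(cs,key=cv2.contourArea)
h=cv2.convexHull(c); box=cv2.boxPoints(cv2.minAreaRect(h)); print(box, cv2.contourArea(h), cv2.approxPolyDP(h,5,True).reshape(-1,2))
for q in [(204,177),(287,154),(298,210),(219,227)]: print(onz(p,q,.045))
ps=arm.camera_params("side")
print("rule base corners side", [onz(ps,q,0).round(3) for q in [(204,289),(277,290)]], "fin top", [onz(ps,q,.08).round(3) for q in [(234,246),(266,247)]])
E
```

```text
[[201.82355 175.29414]
 [285.58826 154.35298]
 [299.11768 208.47063]
 [215.35297 229.41179]] 4663.5 [[284 156]
 [297 209]
 [219 227]
 [203 176]]
[0.54614793 0.01578495 0.045     ]
[0.63373331 0.0397998  0.045     ]
[ 0.64607461 -0.02028917  0.045     ]
[ 0.55939448 -0.03964798  0.045     ]
rule base corners side [array([ 0.383, -0.27 ,  0.   ]), array([ 0.493, -0.338,  0.   ])] fin top [array([ 0.435, -0.289,  0.08 ]), array([ 0.48 , -0.319,  0.08 ])]
```

View pics/crop0.png

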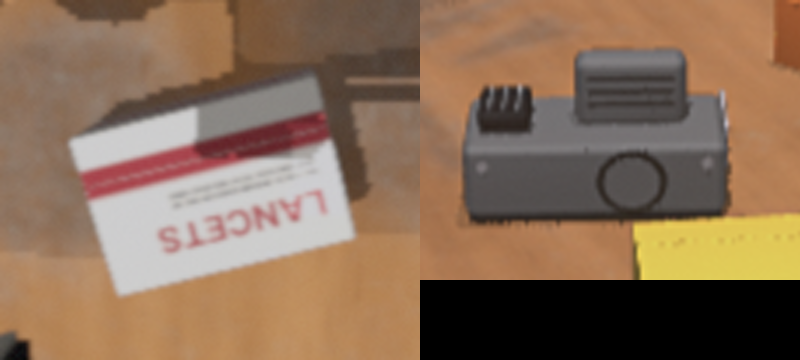

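The crop confirms the white LANCETS carton with a red stripe. It measures 90 x 61 mm, centred near (0.596, 0.0), with a yaw of about 14°. The side crop shows the rule with its paddle at the left, near the robot, its fin in the middle and its hook at the right, with a yaw of about -32°. I'll move over it for a close look.

```bash
python3 -m pendant '[{"dp":[-0.05,0.07,0],"rotation":[0,0,0.18],"fingers":-1},{"dp":[-0.1,0.14,0],"rotation":[0,0,0.36],"fingers":-1},{"dp":[-0.14,0.19,0],"rotation":[0,0,0.54],"fingers":-1},{"dp":[-0.17,0.23,0],"rotation":[0,0,0.72],"fingers":-1},{"dp":[-0.2,0.27,0],"rotation":[0,0,0.9],"fingers":-1},{"dp":[-0.207,0.278,0],"rotation":[0,0,1.08],"fingers":-1},{"dp":[-0.207,0.278,0],"rotation":[0,0,1.26],"fingers":-1},{"dp":[-0.207,0.278,0],"rotation":[0,0,1.44],"fingers":-1},{"dp":[-0.207,0.278,0],"rotation":[0,0,1.62],"fingers":-1},{"dp":[-0.207,0.278,0],"rotation":[0,0,1.8],"fingers":-1},{"dp":[-0.207,0.278,0],"rotation":[0,0,1.98],"fingers":-1},{"dp":[-0.207,0.278,0],"rotation":[0,0,2.13],"fingers":-1},{"dp":[-0.207,0.278,0],"rotation":[0,0,2.13],"fingers":-1},{"dp":[-0.207,0.278,0],"rotation":[0,0,2.13],"fingers":-1}]'
python3 - <<'E'
from h import *
print(arm.observe()["position"],arm.observe()["joints"])
np.save("w1.npy",arm.camera_params("wrist"),allow_pickle=True)
cv2.imwrite("pics/w1.png",arm.get_image("wrist"))
E
```

```text
clock: 1.9
position: [0.4176, -0.2779, 0.2263]
ee_rot: [1.526, -2.745, -0.001]
force: [0.4, 0.0, -0.3]
width: 1.0
[ 0.41755609 -0.27790624  0.22633571] [ 0.04815003  0.24475317  0.53537113  1.89971082 -0.14329237  1.03599155
 -1.48264638]
```

View pics/w1.png

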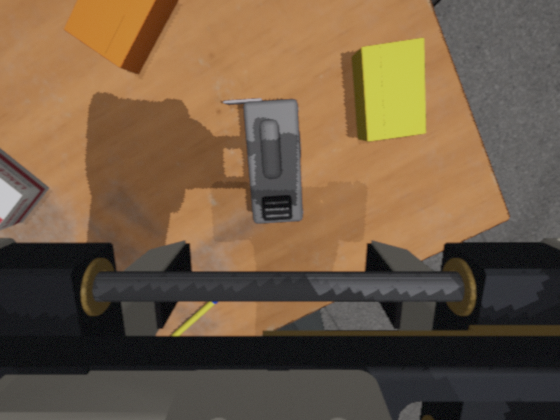

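The wrist view shows the rule upright in the image: fin from (268,121) to (272,178), paddle at (277,207), hook at (240,101). The yellow block at (390,90) is well clear. I'll refine the measurement.

Run:
```python
from h import *
im=cv2.imread("pics/w1.png"); c=cv2.resize(im[85:235,210:320],None,fx=4,fy=4,interpolation=cv2.INTER_CUBIC)
cv2.imwrite("pics/w1c.png",c)
```

```text
(no output)
```

View pics/w1c.png

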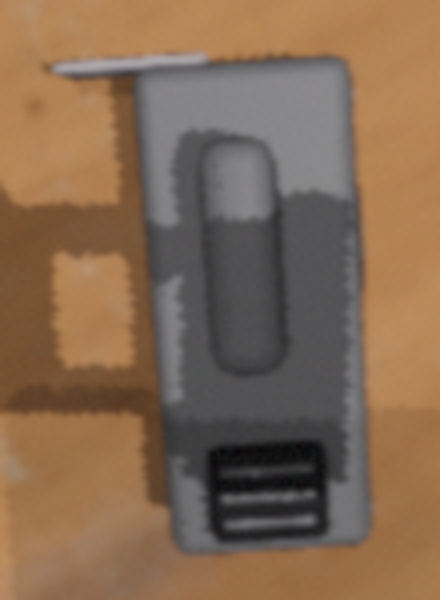

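```bash
cat >> h.py <<'E'
def toolxy(world, st=None):
    st=st or arm.observe(); R=cv2.Rodrigues(np.asarray(st["ee_rot"]))[0]
    return R.T@(np.asarray(world)-st["position"])
E
python3 - <<'E'
from h import *
p=np.load("w1.npy",allow_pickle=True).item()
f=lambda u,z: onz(p,(u[0]/4+210-.4,u[1]/4+85-.4),z)
C=[f(u,.044) for u in [(138,68),(347,60),(370,543),(176,550)]]
for c in C: print("case",c.round(4))
d=lambda a,b: np.linalg.norm(a-b)
print("len",d(C[0],C[3]),d(C[1],C[2]),"wid",d(C[0],C[1]),d(C[2],C[3]))
e1,e2=f((238,137),.08),f((249,374),.08); print("fin",e1,e2,d(e1,e2))
ctr=sum(C)/4
for a,b in((C[0],C[3]),(C[1],C[2]),(e1,e2)): print("yaw",np.degrees(np.arctan2(*(a-b)[1::-1])))
yaw=np.arctan2(*((C[0]+C[1]-C[2]-C[3])[1::-1]));x=np.array([np.cos(yaw),np.sin(yaw),0]);y=np.array([-x[1],x[0],0])
org=ctr+2e-3*y; org[2]=0
g1=org+.018*x; g2=(e1+e2)/2; print("grip from case",g1,"from fin",g2, "yaw",np.degrees(yaw))
hk=f((55,70),.034); print("hook tip rel",(hk-org)@x,(hk-org)@y)
g=(g1+g2)/2; g[2]=.0475; print("target",g,"tool",toolxy(g))
E
```

```text
case [ 0.5127 -0.297   0.044 ]
case [ 0.4867 -0.3423  0.044 ]
case [ 0.3755 -0.2829  0.044 ]
case [ 0.402  -0.2365  0.044 ]
len 0.1261160733401516 0.12608566542219146 wid 0.052253550509379326 0.05337842893588298
fin [ 0.48446298 -0.30983737  0.08      ] [ 0.43733218 -0.28316544  0.08      ] 0.054154448783204946
yaw -28.65977172234395
yaw -28.148199497090033
yaw -29.50607668336823
grip from case [ 0.4610029  -0.29646859  0.        ] from fin [ 0.46089758 -0.29650141  0.08      ] yaw -28.40401645000715
hook tip rel 0.06518088210673748 0.04643345584388729
target [ 0.46095024 -0.296485    0.0475    ] tool [-0.00727953 -0.04677602  0.17882074]
```

Lengths, hook reach and grip point all agree. The case and fin estimates of the grip point are within 0.2 mm of each other. I'll descend and pinch the fin.

```bash
python3 -m pendant '[{"dp":[-0.007,-0.047,0.03],"rotation":[0,0,-0.06],"fingers":-1},{"dp":[-0.007,-0.047,0.08],"rotation":[0,0,-0.06],"fingers":-1},{"dp":[-0.007,-0.047,0.12],"rotation":[0,0,-0.06],"fingers":-1},{"dp":[-0.007,-0.047,0.15],"rotation":[0,0,-0.06],"fingers":-1},{"dp":[-0.007,-0.047,0.17],"rotation":[0,0,-0.06],"fingers":-1},{"dp":[-0.007,-0.047,0.178],"rotation":[0,0,-0.06],"fingers":-1},{"dp":[-0.007,-0.047,0.178],"rotation":[0,0,-0.06],"fingers":-1},{"dp":[-0.007,-0.047,0.178],"rotation":[0,0,-0.06],"fingers":0.5},{"dp":[-0.007,-0.047,0.178],"rotation":[0,0,-0.06],"fingers":1},{"dp":[-0.007,-0.047,0.178],"rotation":[0,0,-0.06],"fingers":1},{"dp":[-0.007,-0.047,0.178],"rotation":[0,0,-0.06],"fingers":1},{"dp":[-0.007,-0.047,0.178],"rotation":[0,0,-0.06],"fingers":1},{"dp":[-0.007,-0.047,0.178],"rotation":[0,0,-0.06],"fingers":1},{"dp":[-0.007,-0.047,0.178],"rotation":[0,0,-0.06],"fingers":1}]' 40
python3 - <<'E'
from h import *
o=arm.observe();print(o["position"],o["ee_rot"],o["force"],o["width"]*92)
E
```

```text
clock: 3.7
position: [0.4609, -0.2968, 0.0483]
ee_rot: [1.607, -2.698, -0.001]
force: [0.2, 0.3, 0.9]
width: 0.288
[ 0.4609088  -0.29684862  0.04826572] [ 1.60700233e+00 -2.69808853e+00 -1.09321685e-03] [0.1905386  0.31079279 0.87289506] 26.52043349311319
```

```bash
python3 -m pendant '[{"dp":[0,0,0],"rotation":[0,0,0],"fingers":1},{"dp":[0,0,0],"rotation":[0,0,0],"fingers":1},{"dp":[0,0,0],"rotation":[0,0,0],"fingers":1},{"dp":[0,0,0],"rotation":[0,0,0],"fingers":1},{"dp":[0,0,0],"rotation":[0,0,0],"fingers":1}]' 40
```

```text
clock: 4.32
position: [0.4609, -0.2968, 0.0482]
ee_rot: [1.607, -2.698, -0.001]
force: [0.4, 0.6, -2.3]
width: 0.192
```

The fin is gripped at 17.7 mm and the rule's yaw is -28.4°. Before planning the path, I'll locate the orange block and tighten the carton pose using several views.

Run:
```python
from h import *
s=cv2.imread("pics/side0.png"); hsv=cv2.cvtColor(s,cv2.COLOR_BGR2HSV)
a=cv2.resize(s[180:265,205:355],None,fx=5,fy=5,interpolation=cv2.INTER_CUBIC); cv2.imwrite("pics/s0c.png",a)
s=cv2.imread("pics/scene0.png");a=cv2.resize(s[170:255,215:305],None,fx=6,fy=6,interpolation=cv2.INTER_CUBIC); cv2.imwrite("pics/sc0c.png",a)
```

```text
(no output)
```

View pics/s0c.png

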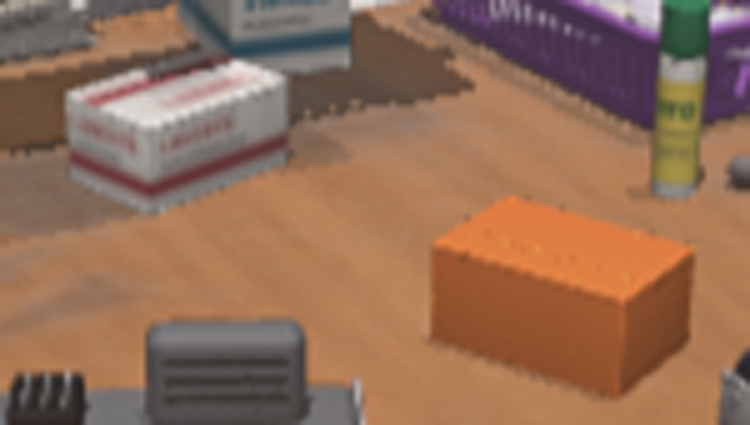

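View pics/sc0c.png

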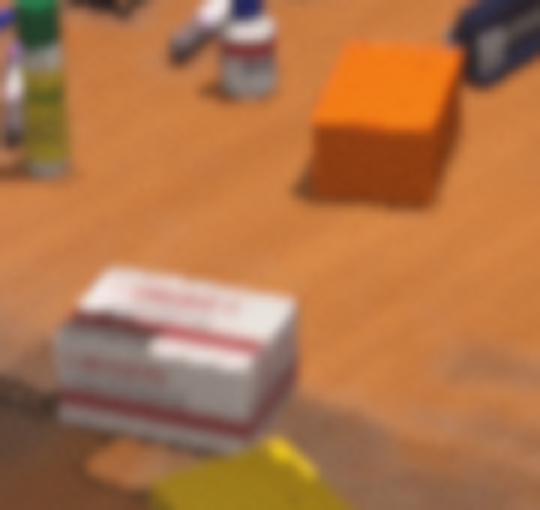

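Run:
```python
from h import *
ps=arm.camera_params("side"); sc=arm.camera_params("scene")
f=lambda u,z: onz(ps,(u[0]/5+205-.4,u[1]/5+180-.4),z)
g=lambda u,z: onz(sc,(u[0]/6+215-.4,u[1]/6+170-.4),z)
pr=lambda n,L: print(n,[l[:2].round(4).tolist() for l in L])
pr("box base side NR,FR,NL",[f((150,212),0),f((288,157),0),f((68,178),0)])
pr("box top side NL,NR,FR,FL",[f(u,.045) for u in [(68,93),(150,128),(288,92),(240,57)]])
pr("box top scene",[g(u,.045) for u in [(58,338),(112,267),(298,298),(255,365)]])
pr("orange base side",[f(u,0) for u in [(432,342),(617,397),(690,345)]])
pr("orange top side .045/.05",[f(u,z) for z in(.045,.05) for u in [(432,243),(617,300),(692,250),(510,198)]])
```

```text
box base side NR,FR,NL [[0.5608, -0.0395], [0.6501, -0.0143], [0.5447, 0.0161]]
box top side NL,NR,FR,FL [[0.545, 0.0132], [0.5587, -0.0456], [0.6364, -0.0377], [0.6398, 0.0155]]
box top scene [[0.6268, 0.0432], [0.6465, -0.0173], [0.5605, -0.0413], [0.5426, 0.014]]
orange base side [[0.6025, -0.2157], [0.6401, -0.2923], [0.6939, -0.2717]]
orange top side .045/.05 [[0.6019, -0.2145], [0.6354, -0.2943], [0.69, -0.273], [0.656, -0.193], [0.5959, -0.2234], [0.6289, -0.3023], [0.6829, -0.2812], [0.6493, -0.2022]]
```

The three views agree on the carton: centre (0.596, 0.000), yaw about 14.4°. The orange block stays more than 90 mm from the rule's path. I'll lift, turn the rule parallel to the carton's side, and stand off to its right.

```bash
python3 -m pendant '[{"dp":[0,0,-0.03],"rotation":[0,0,0],"fingers":1},{"dp":[0,0,-0.07],"rotation":[0,0,0],"fingers":1},{"dp":[-0.01,0,-0.1],"rotation":[0,0,-0.06],"fingers":1},{"dp":[-0.05,-0.01,-0.1],"rotation":[0,0,-0.2],"fingers":1},{"dp":[-0.1,-0.02,-0.1],"rotation":[0,0,-0.35],"fingers":1},{"dp":[-0.15,-0.03,-0.1],"rotation":[0,0,-0.5],"fingers":1},{"dp":[-0.2,-0.035,-0.1],"rotation":[0,0,-0.65],"fingers":1},{"dp":[-0.24,-0.04,-0.1],"rotation":[0,0,-0.72],"fingers":1},{"dp":[-0.26,-0.04,-0.1],"rotation":[0,0,-0.747],"fingers":1},{"dp":[-0.266,-0.04,-0.1],"rotation":[0,0,-0.747],"fingers":1},{"dp":[-0.266,-0.04,-0.1],"rotation":[0,0,-0.747],"fingers":1},{"dp":[-0.266,-0.04,-0.1],"rotation":[0,0,-0.747],"fingers":1}]' 40
python3 - <<'E'
from h import *
o=arm.observe();print(o["position"],o["ee_rot"],o["joints"].round(2))
np.save("w2.npy",arm.camera_params("wrist"),allow_pickle=True)
cv2.imwrite("pics/w2.png",arm.get_image("wrist"));cv2.imwrite("pics/side2.png",arm.get_image("side"))
E
```

```text
clock: 5.82
position: [0.6221, -0.084, 0.148]
ee_rot: [2.477, -1.929, -0.001]
force: [0.2, -0.3, -4.5]
width: 0.197
[ 0.62210305 -0.08397631  0.14804504] [ 2.47740636e+00 -1.92881005e+00 -1.43859344e-03] [-0.13  0.52  0.26  1.67 -0.16  0.97 -1.13]
```

View pics/w2.png

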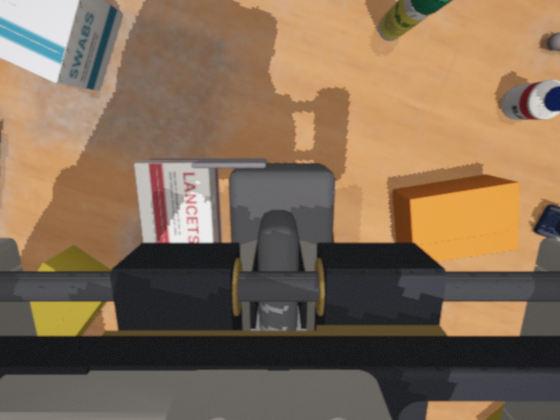

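View pics/side2.png

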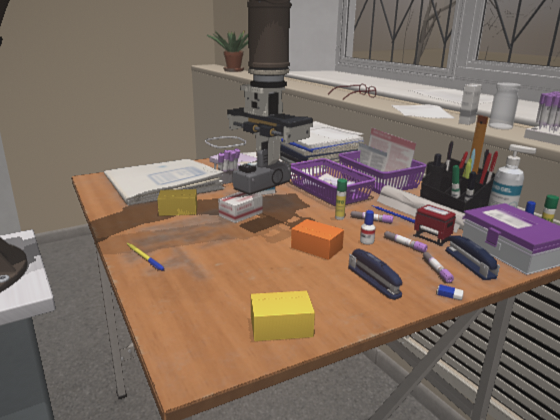

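Run:
```python
from h import *
im=cv2.imread("pics/w2.png"); cv2.imwrite("pics/w2c.png",cv2.resize(im[145:250,120:345],None,fx=3.5,fy=3.5,interpolation=cv2.INTER_CUBIC))
```

```text
(no output)
```

View pics/w2c.png

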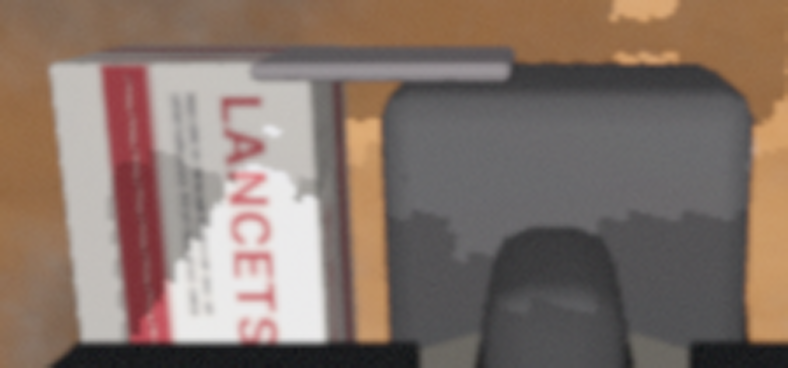

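Run:
```python
from h import *
p=np.load("w2.npy",allow_pickle=True).item()
f=lambda u,z: onz(p,(u[0]/3.5+120-.4,u[1]/3.5+145-.4),z)
T=[(50,66),(82,335),(311,85),(327,340)]
Q=[f(u,.045) for u in T]
for q in Q: print(q.round(4))
for a,b in((0,1),(2,3)): print(np.degrees(np.arctan2(*(Q[a]-Q[b])[1::-1])))
b=[f((344,90),0),f((354,340),0)];print("base R",b[0].round(4),b[1].round(4),np.degrees(np.arctan2(*(b[0]-b[1])[1::-1])))
c=np.array([.596,0,0]);ph=np.radians(14.3);u=np.array([np.cos(ph),np.sin(ph),0]);v=np.array([-u[1],u[0],0])
for q in Q+b: print("uv",((q-c)@u).round(4),((q-c)@v).round(4))
o=arm.observe();R=cv2.Rodrigues(o["ee_rot"])[0];print("rule yaw",np.degrees(np.arctan2(-R[1,1],-R[0,1])),"grip uv",(o["position"]-c)@u,(o["position"]-c)@v)
# rule checks: case front left corner & hook in tool frame
zb=o["position"][2]-.0482
hk=f((254,70),zb+.034);cl=f((385,90),zb+.044);rr=f((749,110),zb+.044)
for n,q in(("hooktip",hk),("caseL",cl),("caseR",rr)): print(n,((q-o["position"])@-R[:,1]).round(4)+.018,((q-o["position"])@R[:,0]).round(4))
```

```text
[0.6311 0.0382 0.045 ]
[0.5675 0.0218 0.045 ]
[ 0.6415 -0.0209  0.045 ]
[ 0.5809 -0.0366  0.045 ]
14.398675881534084
14.574201971059217
base R [ 0.6341 -0.0219  0.    ] [ 0.5641 -0.0389  0.    ] 13.702178566604491
uv 0.0434 0.0283
uv -0.0222 0.0282
uv 0.0389 -0.0314
uv -0.0237 -0.0317
uv 0.0315 -0.0306
uv -0.0405 -0.0298
rule yaw 14.234695315454932 grip uv 0.0049520410191167055 -0.0873352438651994
hooktip 0.06609999999999999 -0.0453
caseL 0.0644 -0.024
caseR 0.0615 0.0283
```

The rule's yaw is 14.2° and the carton's is 14.3°. The carton's right side is at v≈-30.5 mm and its far face at u≈45 mm. The hook is 7 mm beyond the far face and clear to the side. Next I'll lower to 4 mm above the desk and move the hook in behind the far face.

```bash
python3 -m pendant '[{"dp":[0,0,0.03],"rotation":[0,0,0],"fingers":1},{"dp":[0,0,0.06],"rotation":[0,0,0],"fingers":1},{"dp":[0,0,0.085],"rotation":[0,0,0],"fingers":1},{"dp":[0,0,0.096],"rotation":[0,0,0],"fingers":1},{"dp":[0,0,0.096],"rotation":[0,0,0],"fingers":1},{"dp":[-0.01,0,0.096],"rotation":[0,0,0],"fingers":1},{"dp":[-0.02,0,0.096],"rotation":[0,0,0],"fingers":1},{"dp":[-0.025,0,0.096],"rotation":[0,0,0],"fingers":1},{"dp":[-0.025,0,0.096],"rotation":[0,0,0],"fingers":1},{"dp":[-0.025,0,0.096],"rotation":[0,0,0],"fingers":1}]' 40
python3 - <<'E'
from h import *
o=arm.observe();print(o["position"],o["force"])
np.save("w3.npy",arm.camera_params("wrist"),allow_pickle=True)
a=arm.get_image("wrist")[130:250,120:345];b=arm.get_image("scene")[160:290,170:350]
a=cv2.resize(a,(562,300),interpolation=cv2.INTER_CUBIC);b=cv2.resize(b,(415,300),interpolation=cv2.INTER_CUBIC)
o=np.zeros((600,562,3),np.uint8);o[:300]=a;o[300:,:415]=b;cv2.imwrite("pics/w3c.png",o)
E
```

```text
clock: 7.18
position: [0.6162, -0.0596, 0.0523]
ee_rot: [2.478, -1.928, -0.001]
force: [-0.4, -0.5, -4.0]
width: 0.194
[ 0.61619088 -0.05958366  0.05231549] [-0.38540791 -0.54882952 -3.97754713]
```

View pics/w3c.png

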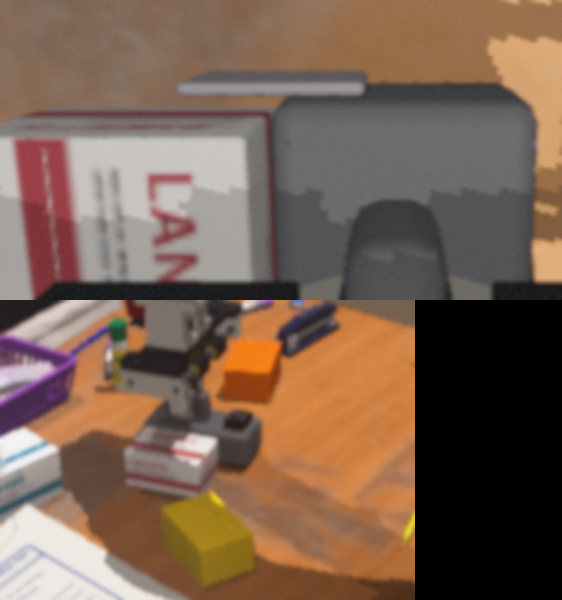

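The hook is behind the far face at crop (270,88), with about 15 mm of overlap, and the case is clear of the side. Backing away now.

```bash
python3 -m pendant '[{"dp":[0,0.003,0.002],"rotation":[0,0,0],"fingers":1},{"dp":[0,0.006,0.002],"rotation":[0,0,0],"fingers":1},{"dp":[0,0.010,0.002],"rotation":[0,0,0],"fingers":1},{"dp":[0,0.016,0.002],"rotation":[0,0,0],"fingers":1},{"dp":[0,0.024,0.002],"rotation":[0,0,0],"fingers":1},{"dp":[0,0.033,0.002],"rotation":[0,0,0],"fingers":1},{"dp":[0,0.042,0.002],"rotation":[0,0,0],"fingers":1},{"dp":[0,0.051,0.002],"rotation":[0,0,0],"fingers":1},{"dp":[0,0.06,0.002],"rotation":[0,0,0],"fingers":1},{"dp":[0,0.069,0.002],"rotation":[0,0,0],"fingers":1},{"dp":[0,0.078,0.002],"rotation":[0,0,0],"fingers":1},{"dp":[0,0.087,0.002],"rotation":[0,0,0],"fingers":1},{"dp":[0,0.095,0.002],"rotation":[0,0,0],"fingers":1},{"dp":[0,0.1,0.002],"rotation":[0,0,0],"fingers":1},{"dp":[0,0.103,0.002],"rotation":[0,0,0],"fingers":1},{"dp":[0,0.103,0.002],"rotation":[0,0,0],"fingers":1},{"dp":[0,0.103,0.002],"rotation":[0,0,0],"fingers":1}]' 40
python3 - <<'E'
from h import *
o=arm.observe();print(o["position"],o["force"],o["ee_rot"])
np.save("w4.npy",arm.camera_params("wrist"),allow_pickle=True)
w=arm.get_image("wrist");cv2.imwrite("pics/w4.png",w);s=arm.get_image("scene");cv2.imwrite("pics/sc4.png",s)
a=w[30:250,120:345];b=s[160:290,170:350]
a=cv2.resize(a,(675,660),interpolation=cv2.INTER_CUBIC)[:600];cv2.imwrite("pics/w4c.png",a);cv2.imwrite("pics/sc4c.png",cv2.resize(b,None,fx=3.5,fy=3.5))
E
```

```text
clock: 9.4
position: [0.5165, -0.085, 0.0504]
ee_rot: [2.478, -1.929, -0.001]
force: [2.1, 0.9, -4.7]
width: 0.193
[ 0.51653756 -0.084971    0.05035696] [ 2.09663983  0.92499147 -4.67105844] [ 2.47802247e+00 -1.92881897e+00 -6.52153992e-04]
```

View pics/w4c.png

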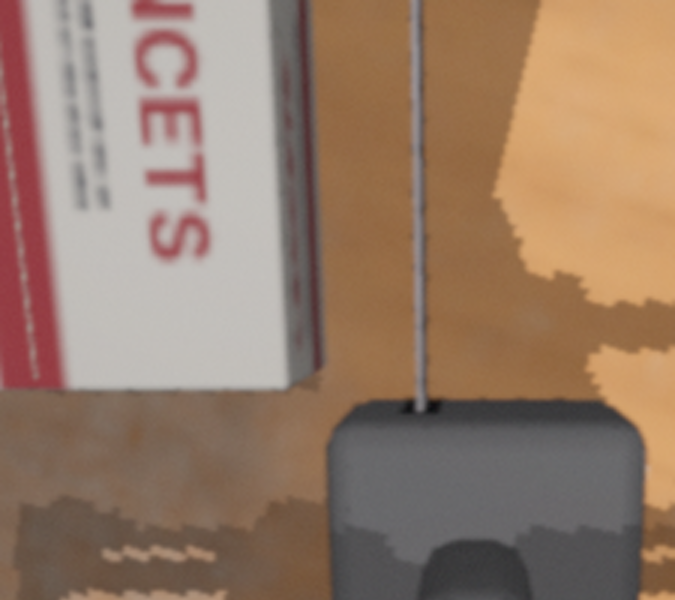

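View pics/sc4c.png

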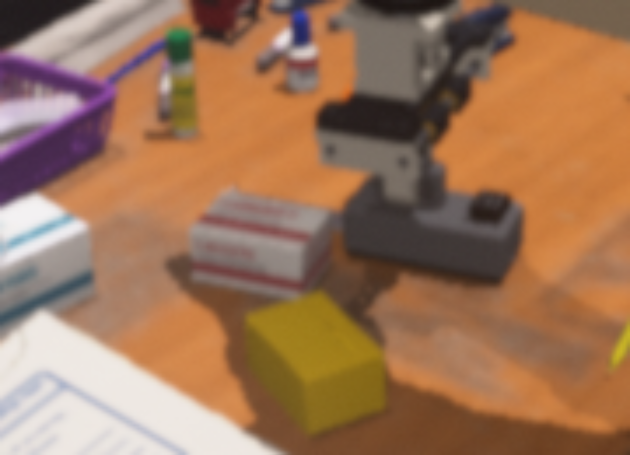

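```bash
cat > uv.py <<'E'
from h import *
c=np.array([.596,0,0]);ph=np.radians(14.3);u=np.array([np.cos(ph),np.sin(ph),0]);v=np.array([-u[1],u[0],0])
def UV(q): q=np.asarray(q)-c; return np.array([q@u,q@v])*1000
E
python3 - <<'E'
from uv import *
p=np.load("w4.npy",allow_pickle=True).item()
f=lambda a,z: onz(p,(a[0]/3+120-.3,a[1]/3+30-.3),z)
for n,a,z in [("base NR",(323,373),0),("base R far",(311,30),0),("top NR",(289,389),.045),("top R far",(272,30),.045),("top near L",(5,389),.045),("tape near",(420,400),.032),("tape far",(416,30),.032),("case FL",(330,420),.046),("case front top",(450,405),.046)]: print(n,UV(f(a,z)).round(1))
print("grip",UV(arm.observe()["position"]).round(1))
E
```

```text
base NR [-47.1 -30.3]
base R far [ 19.  -30.8]
top NR [-45.8 -31.5]
top R far [  8.6 -31.7]
top near L [-45.7  16. ]
tape near [-49.2 -52.6]
tape far [ 11.6 -53. ]
case FL [-50.9 -38.3]
case front top [-48.4 -58.4]
grip [-98.  -62.7]
```

The spring pulls at 2.3 N, so the hook has caught and the carton hasn't moved. The front of the case is about 4 mm behind the near face, and the tape is 20 mm off the side. I'll back off 3 mm more and shift 18 mm toward the carton.

```bash
python3 -m pendant '[{"dp":[0,0.0015,0],"rotation":[0,0,0],"fingers":1},{"dp":[0,0.003,0],"rotation":[0,0,0],"fingers":1},{"dp":[-0.003,0.003,0],"rotation":[0,0,0],"fingers":1},{"dp":[-0.006,0.003,0],"rotation":[0,0,0],"fingers":1},{"dp":[-0.009,0.003,0],"rotation":[0,0,0],"fingers":1},{"dp":[-0.012,0.003,0],"rotation":[0,0,0],"fingers":1},{"dp":[-0.015,0.003,0],"rotation":[0,0,0],"fingers":1},{"dp":[-0.017,0.003,0],"rotation":[0,0,0],"fingers":1},{"dp":[-0.018,0.003,0],"rotation":[0,0,0],"fingers":1},{"dp":[-0.018,0.003,0],"rotation":[0,0,0],"fingers":1},{"dp":[-0.018,0.003,0],"rotation":[0,0,0],"fingers":1}]' 40
python3 - <<'E'
from uv import *
o=arm.observe();print(o["position"],o["force"],UV(o["position"]))
np.save("w5.npy",arm.camera_params("wrist"),allow_pickle=True)
w=arm.get_image("wrist");cv2.imwrite("pics/w5.png",w)
a=w[30:250,120:345]
a=cv2.resize(a,(675,660),interpolation=cv2.INTER_CUBIC)[:600];cv2.imwrite("pics/w5c.png",a)
E
```

```text
clock: 10.88
position: [0.5092, -0.0683, 0.0503]
ee_rot: [2.478, -1.929, -0.001]
force: [3.7, -0.9, -4.1]
width: 0.193
[ 0.50918495 -0.06825072  0.05033277] [ 3.7022701  -0.87508095 -4.07769267] [-100.98301166  -44.69278998]
```

View pics/w5c.png

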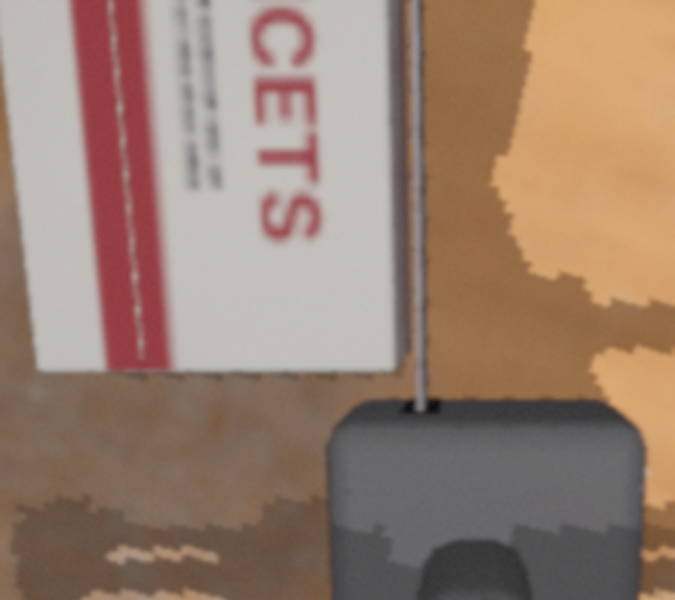

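View pics/w5.png

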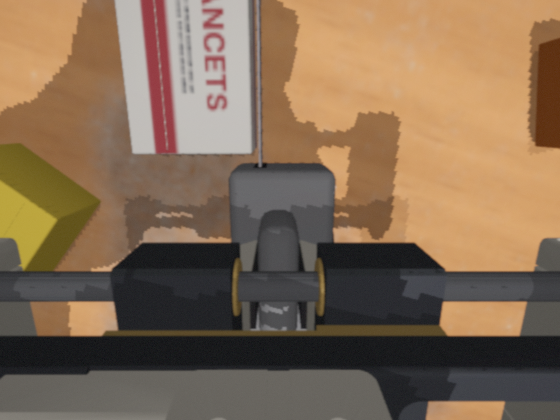

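Run:
```python
from uv import *
im=cv2.imread("pics/w5.png"); cv2.imwrite("pics/w5d.png",cv2.resize(im[0:175,225:285],None,fx=8,fy=3.4,interpolation=cv2.INTER_CUBIC))
p=np.load("w5.npy",allow_pickle=True).item()
for n,U,V,z in [("sideNear",-46,-30.8,.0),("sideFar",20,-30.8,.0),("topNear",-46,-30.8,.045),("topFar",20,-30.8,.045)]:
    X=c+u*U/1e3+v*V/1e3; X[2]=z; print(n,px(p,X).round(1))
for r in (20,60,100,140): 
    print(r,im[r,240:272].mean(axis=1).astype(int))
```

```text
sideNear [256.4 147.5]
sideFar [254.2  32. ]
topNear [250.5 153.7]
topFar [247.    4.2]
20 [189 189 190 190 190 189 186 175 152 124 107 102  89  84  90 108 127 140
 131 105  89  98 107 108 111 110 112 108 110 110 109 109]
60 [192 191 191 192 192 191 192 187 176 151 120 100  92  85  80  91 104 126
 139 125  95  94 105 105 104 104 106 106 106 107 105 106]
100 [191 191 191 192 192 192 192 191 188 176 150 119 100  90  81  83 100 115
 132 130 107  95 102 107 107 108 108 108 107 108 108 106]
140 [190 191 191 190 190 190 189 191 190 186 175 148 116  99  94  85  91 105
 127 136 123 101 105 113 116 116 116 116 116 116 115 114]
```

View pics/w5d.png

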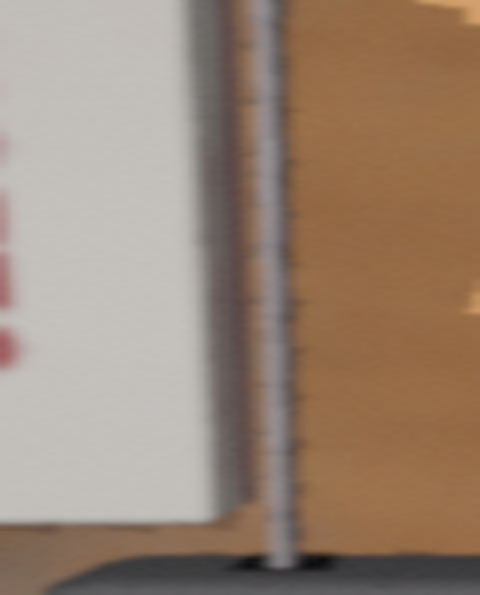

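Tape and carton side are parallel, with a gap of about 2 mm. Next I'll lower onto the desk and move forward most of the way.

```bash
python3 -m pendant '[{"dp":[-0.001,-0.001,0.001],"rotation":[0,0,0],"fingers":1},{"dp":[-0.001,-0.002,0.002],"rotation":[0,0,0],"fingers":1},{"dp":[-0.001,-0.003,0.0023],"rotation":[0,0,0],"fingers":1},{"dp":[-0.001,-0.005,0.0023],"rotation":[0,0,0],"fingers":1},{"dp":[-0.001,-0.006,0.0023],"rotation":[0,0,0],"fingers":1},{"dp":[-0.001,-0.006,0.0023],"rotation":[0,0,0],"fingers":1}]' 40
python3 - <<'E'
from uv import *
o=arm.observe();print(o["position"],o["force"],UV(o["position"]))
w=arm.get_image("wrist");cv2.imwrite("pics/w6.png",w)
cv2.imwrite("pics/w6d.png",cv2.resize(w[100:180,215:345],None,fx=5,fy=5,interpolation=cv2.INTER_CUBIC))
E
```

```text
clock: 11.68
position: [0.5143, -0.0658, 0.0482]
ee_rot: [2.478, -1.928, -0.002]
force: [-1.5, -0.0, 5.5]
width: 0.193
[ 0.51430641 -0.06577272  0.04816772] [-1.52911332 -0.04795271  5.51718198] [-95.40816677 -43.55656559]
```

View pics/w6d.png

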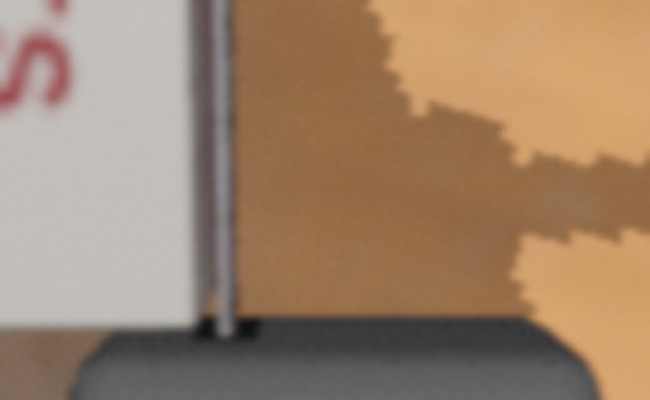

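```bash
python3 -m pendant '[{"dp":[0,-0.0005,-0.0003],"rotation":[0,0,0],"fingers":1},{"dp":[0,-0.001,-0.0003],"rotation":[0,0,0],"fingers":1},{"dp":[0,-0.001,-0.0003],"rotation":[0,0,0],"fingers":1}]' 40; python3 -m pendant '[{"dp":[0,-0.0005,0],"rotation":[0,0,0],"fingers":1},{"dp":[0,-0.001,0],"rotation":[0,0,0],"fingers":1},{"dp":[0,-0.001,0],"rotation":[0,0,0],"fingers":1}]' 40
python3 - <<'E'
from uv import *
o=arm.observe();print(o["position"],o["force"],UV(o["position"]))
w=arm.get_image("wrist");cv2.imwrite("pics/w7.png",w)
cv2.imwrite("pics/w7d.png",cv2.resize(w[100:180,215:345],None,fx=5,fy=5,interpolation=cv2.INTER_CUBIC))
E
```

```text
clock: 12.1
position: [0.5154, -0.0654, 0.0483]
ee_rot: [2.478, -1.928, -0.002]
force: [2.6, -0.7, -5.7]
width: 0.191
clock: 12.48
position: [0.5165, -0.0651, 0.0482]
ee_rot: [2.478, -1.928, -0.002]
force: [3.2, 1.4, -4.9]
width: 0.197
[ 0.51646301 -0.06514885  0.04821185] [ 3.21236531  1.38021849 -4.92806597] [-93.16429662 -43.4847072 ]
```

View pics/w7d.png

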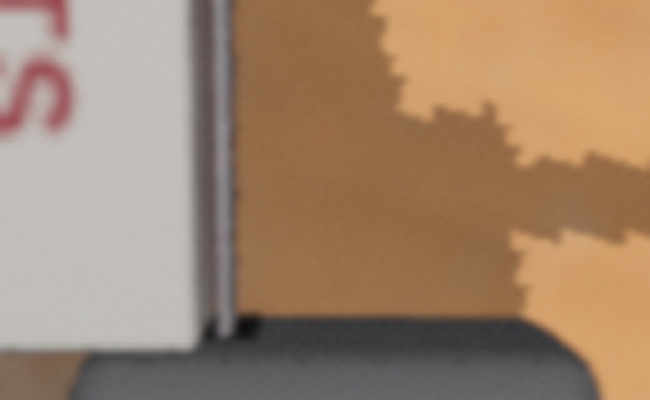

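```bash
python3 -m pendant '[{"dp":[0,-0.0005,0],"rotation":[0,0,0],"fingers":1},{"dp":[0,-0.0005,0],"rotation":[0,0,0],"fingers":1}]' 40; python3 -m pendant '[{"dp":[0,-0.0006,0],"rotation":[0,0,0],"fingers":1},{"dp":[0,-0.0006,0],"rotation":[0,0,0],"fingers":1}]' 40
```

```text
clock: 12.78
position: [0.5169, -0.065, 0.0482]
ee_rot: [2.478, -1.928, -0.002]
force: [2.0, -0.1, -3.9]
width: 0.191
clock: 13.02
position: [0.5169, -0.065, 0.0482]
ee_rot: [2.477, -1.928, -0.003]
force: [-0.4, -0.5, -0.6]
width: 0.195
```

The spring force has transferred: the tool's x-force fell from +3 N to about 0 and forward motion stopped. The case is butted and resting on the desk. I'll release and rise.

```bash
python3 -m pendant '[{"dp":[0,0,0],"rotation":[0,0,0],"fingers":0.6},{"dp":[0,0,0],"rotation":[0,0,0],"fingers":0.4},{"dp":[0,0,0],"rotation":[0,0,0],"fingers":0.3},{"dp":[0,0,0],"rotation":[0,0,0],"fingers":0.3},{"dp":[0,0,0],"rotation":[0,0,0],"fingers":0.3},{"dp":[0,0,0],"rotation":[0,0,0],"fingers":0.3},{"dp":[0,0,-0.01],"rotation":[0,0,0],"fingers":0.3},{"dp":[0,0,-0.03],"rotation":[0,0,0],"fingers":0.3},{"dp":[0,0.02,-0.06],"rotation":[0,0,0],"fingers":0.3},{"dp":[0,0.05,-0.1],"rotation":[0,0,0],"fingers":0.6},{"dp":[0,0.08,-0.13],"rotation":[0,0,0],"fingers":1},{"dp":[0,0.1,-0.15],"rotation":[0,0,0],"fingers":1},{"dp":[0,0.1,-0.15],"rotation":[0,0,0],"fingers":1},{"dp":[0,0.1,-0.15],"rotation":[0,0,0],"fingers":1},{"dp":[0,0.1,-0.15],"rotation":[0,0,0],"fingers":1}]'
python3 - <<'E'
from uv import *
o=arm.observe();print(o["position"],o["force"],UV(o["position"]))
np.save("w8.npy",arm.camera_params("wrist"),allow_pickle=True)
w=arm.get_image("wrist");cv2.imwrite("pics/w8.png",w)
E
```

```text
clock: 14.9
position: [0.4207, -0.0892, 0.1978]
ee_rot: [2.477, -1.927, -0.004]
force: [-0.6, -0.2, -0.2]
width: 0.005
[ 0.42070571 -0.08920286  0.19781707] [-0.6032375  -0.20000523 -0.16713827] [-191.89594828  -43.14146098]
```

View pics/w8.png

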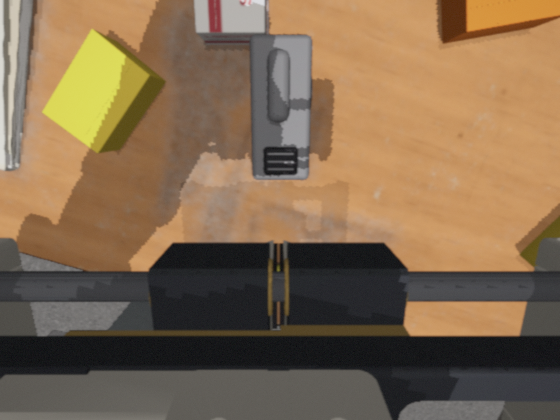

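Run:
```python
from uv import *
w=cv2.imread("pics/w8.png");a=cv2.resize(w[0:190,190:330],None,fx=3.1,fy=3.1,interpolation=cv2.INTER_CUBIC)
s=arm.get_image("side");b=cv2.resize(s[170:270,150:270],None,fx=3,fy=3,interpolation=cv2.INTER_CUBIC)
o=np.zeros((600,800,3),np.uint8);o[:a.shape[0],:a.shape[1]]=a;o[:b.shape[0],440:800]=b
cv2.imwrite("pics/c8.png",o)
p=np.load("w8.npy",allow_pickle=True).item()
g=np.array([.5169,-.065,0])
R=cv2.Rodrigues(arm.observe()["ee_rot"])[0];rx=-R[:,1];ry=-R[:,0];rx[2]=ry[2]=0
org=g-.018*rx; P=org-.045*rx-.002*ry; P[2]=.056; print("paddle",P,"px",px(p,P))
for n,X,z in [("fin0",-10,.08),("fin1",46,.08),("rearR",-65,.044)]:
    print(n,px(p,org+rx*X/1e3+np.array([0,0,z])))
print("meas paddle",onz(p,(281,160),.056), "tool delta",toolxy(P))
```

```text
paddle [ 0.45632877 -0.08243687  0.056     ] px [280.7417728  160.78705086]
fin0 [278.61833372 121.24296264]
fin1 [278.64056889  46.43139547]
rearR [278.55222886 180.05340253]
meas paddle [ 0.45708586 -0.08248866  0.056     ] tool delta [ 0.00216611 -0.03700084  0.14166391]
```

View pics/c8.png

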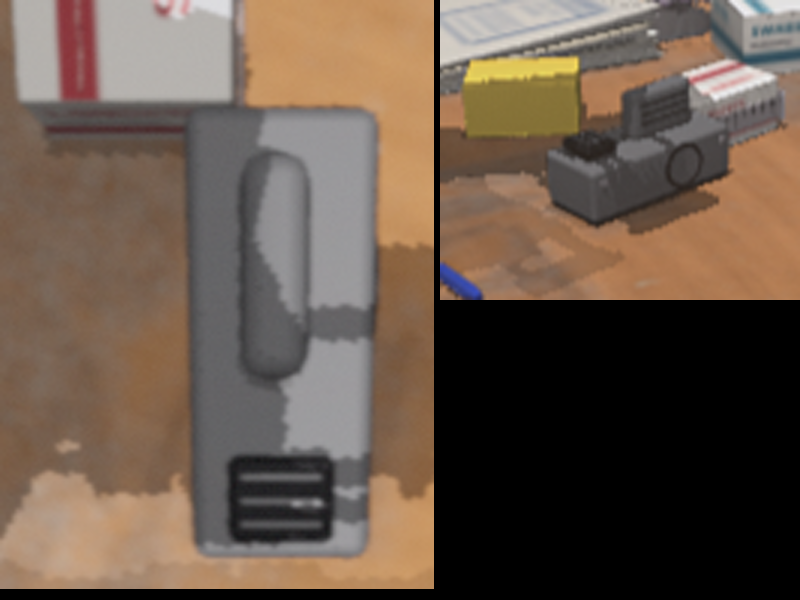

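The rule stayed butted, and the predicted and measured paddle points agree within 1 mm. Descending onto the paddle with the fingers shut.

```bash
python3 -m pendant '[{"dp":[0.002,-0.037,0.03],"rotation":[0,0,0],"fingers":1},{"dp":[0.002,-0.037,0.08],"rotation":[0,0,0],"fingers":1},{"dp":[0.002,-0.037,0.12],"rotation":[0,0,0],"fingers":1},{"dp":[0.002,-0.037,0.134],"rotation":[0,0,0],"fingers":1},{"dp":[0.002,-0.037,0.138],"rotation":[0,0,0],"fingers":1},{"dp":[0.002,-0.037,0.138],"rotation":[0,0,0],"fingers":1},{"dp":[0.002,-0.037,0.138],"rotation":[0,0,0],"fingers":1}]' && python3 -m pendant '[{"dp":[0,0,0.002],"rotation":[0,0,0],"fingers":1},{"dp":[0,0,0.004],"rotation":[0,0,0],"fingers":1},{"dp":[0,0,0.005],"rotation":[0,0,0],"fingers":1},{"dp":[0,0,0.006],"rotation":[0,0,0],"fingers":1},{"dp":[0,0,0.007],"rotation":[0,0,0],"fingers":1},{"dp":[0,0,0.008],"rotation":[0,0,0],"fingers":1},{"dp":[0,0,0.009],"rotation":[0,0,0],"fingers":1},{"dp":[0,0,0.01],"rotation":[0,0,0],"fingers":1},{"dp":[0,0,0.01],"rotation":[0,0,0],"fingers":1}]'
```

```text
clock: 15.88
position: [0.4572, -0.0823, 0.0608]
ee_rot: [2.478, -1.928, -0.002]
force: [1.4, -0.1, -0.3]
width: 0.003
clock: 17.0
position: [0.4573, -0.0823, 0.0507]
ee_rot: [2.478, -1.928, -0.002]
force: [0.0, -0.4, 1.3]
width: 0.005
```

```bash
python3 -m pendant '[{"dp":[0,0,0.001],"rotation":[0,0,0],"fingers":1},{"dp":[0,0,0.002],"rotation":[0,0,0],"fingers":1}]'; python3 -m pendant '[{"dp":[0,0,0.001],"rotation":[0,0,0],"fingers":1},{"dp":[0,0,0.0015],"rotation":[0,0,0],"fingers":1}]';  python3 -m pendant '[{"dp":[0,0,0.001],"rotation":[0,0,0],"fingers":1},{"dp":[0,0,0.001],"rotation":[0,0,0],"fingers":1}]'
```

```text
clock: 17.25
position: [0.4573, -0.0823, 0.0488]
ee_rot: [2.478, -1.928, -0.002]
force: [-1.2, 0.5, 7.2]
width: 0.006
clock: 17.5
position: [0.4574, -0.0823, 0.048]
ee_rot: [2.478, -1.928, -0.002]
force: [-6.2, 2.1, 26.0]
width: 0.01
clock: 17.75
position: [0.4574, -0.0823, 0.0481]
ee_rot: [2.479, -1.929, -0.002]
force: [-5.3, 2.1, 24.0]
width: 0.005
```

The paddle is at its hard stop: tip at 48 mm, as expected, with 25 N. Rising and checking.

```bash
python3 -m pendant '[{"dp":[0,0,-0.002],"rotation":[0,0,0],"fingers":1},{"dp":[0,0,-0.01],"rotation":[0,0,0],"fingers":1},{"dp":[0,0,-0.04],"rotation":[0,0,0],"fingers":1},{"dp":[0,0.0,-0.09],"rotation":[0,0,0],"fingers":1},{"dp":[0,-0.02,-0.15],"rotation":[0,0,0],"fingers":1},{"dp":[0,-0.02,-0.2],"rotation":[0,0,0],"fingers":1},{"dp":[0,-0.02,-0.22],"rotation":[0,0,0],"fingers":1},{"dp":[0,-0.02,-0.22],"rotation":[0,0,0],"fingers":1},{"dp":[0,-0.02,-0.22],"rotation":[0,0,0],"fingers":1}]'
python3 - <<'E'
from uv import *
np.save("w9.npy",arm.camera_params("wrist"),allow_pickle=True)
w=arm.get_image("wrist");cv2.imwrite("pics/w9.png",w)
s=arm.get_image("side");b=cv2.resize(s[170:270,150:270],None,fx=3,fy=3,interpolation=cv2.INTER_CUBIC)
s=arm.get_image("scene");d=cv2.resize(s[180:280,200:320],None,fx=3,fy=3,interpolation=cv2.INTER_CUBIC)
a=cv2.resize(w[0:200,180:320],None,fx=3,fy=3,interpolation=cv2.INTER_CUBIC)
o=np.zeros((600,800,3),np.uint8);o[:,:420]=a;o[:300,440:]=b;o[300:,440:]=d
cv2.imwrite("pics/c9.png",o)
E
```

```text
clock: 18.88
position: [0.4763, -0.0774, 0.267]
ee_rot: [2.478, -1.928, -0.004]
force: [-0.5, 0.3, -0.1]
width: 0.002
```

View pics/c9.png

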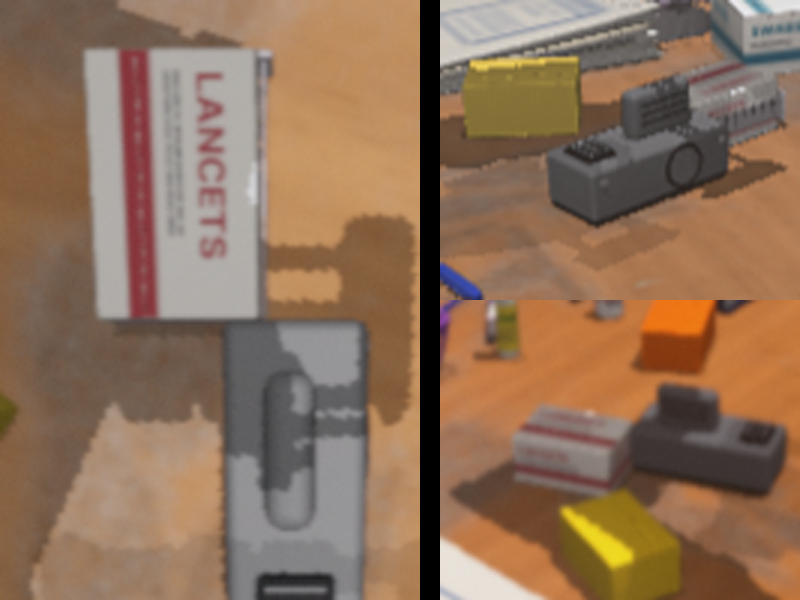

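View pics/w9.png

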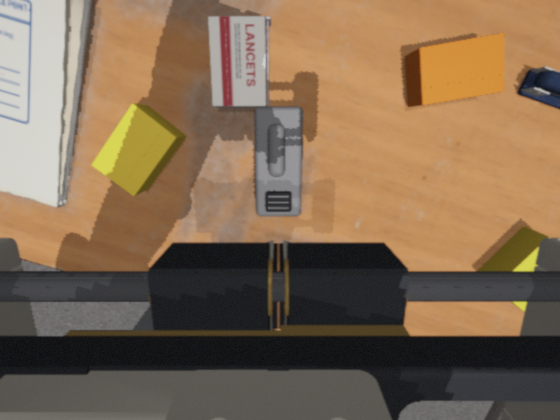

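The rule is butted at crop (245,320), the tape is along the side, and the paddle is down nearly level with the case. I have time left, so I'll look at the hook end from above.

```bash
python3 -m pendant '[{"dp":[0,-0.04,0],"rotation":[0,0,0],"fingers":1},{"dp":[0,-0.08,0],"rotation":[0,0,0],"fingers":1},{"dp":[0,-0.11,0],"rotation":[0,0,0],"fingers":1},{"dp":[0,-0.12,0],"rotation":[0,0,0],"fingers":1},{"dp":[0,-0.12,0],"rotation":[0,0,0],"fingers":1},{"dp":[0,-0.12,0],"rotation":[0,0,0],"fingers":1}]'
python3 - <<'E'
from uv import *
np.save("w10.npy",arm.camera_params("wrist"),allow_pickle=True)
w=arm.get_image("wrist");cv2.imwrite("pics/w10.png",w)
cv2.imwrite("pics/c10.png",cv2.resize(w[90:240,190:320],None,fx=4,fy=4,interpolation=cv2.INTER_CUBIC))
E
```

```text
clock: 19.77
position: [0.5916, -0.0486, 0.2664]
ee_rot: [2.476, -1.929, -0.005]
force: [0.1, -0.2, 0.0]
width: 0.001
```

View pics/c10.png

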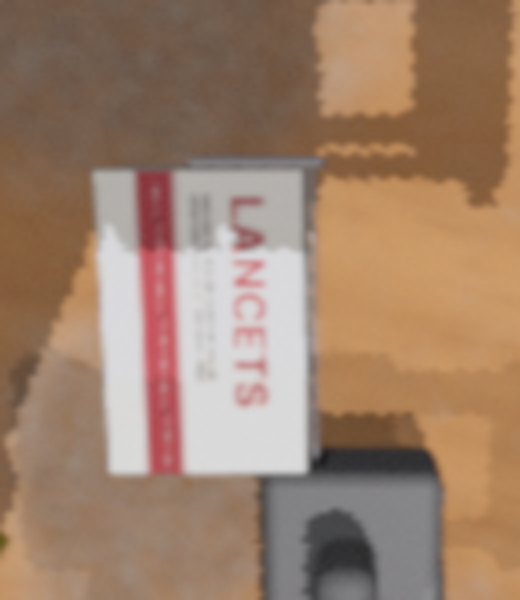

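Run:
```python
from uv import *
p=np.load("w10.npy",allow_pickle=True).item()
f=lambda a,z: UV(onz(p,(a[0]/4+190-.4,a[1]/4+90-.4),z)).round(1)
for n,a,z in [("FL",(93,170),.045),("FR",(304,170),.045),("NR",(309,474),.045),("NL",(108,474),.045),("hook tip inner",(190,164),.034),("hook R inner",(320,163),.034),("case FL",(264,478),.044),("case FR",(438,476),.044)]: print(n,f(a,z))
```

```text
FL [43.8 28.7]
FR [ 43.6 -31.5]
NR [-46.  -31.9]
NL [-45.8  29.1]
hook tip inner [45.2  2.3]
hook R inner [ 45.3 -35.8]
case FL [-47.5 -18.1]
case FR [-47.  -71.1]
```

The carton is unmoved, the hook is against the far face and the case against the near face, both within measurement error. Handing in.

```bash
python3 -c "
from cell import arm
print(arm.sign_off())"
```

```text
the job is handed in; nothing more can be done
None
```

The carton is measured and the reading locked. I handed the job in at about 19.8 s of the 48 s allowed.

**What I did:** I gripped the rule by its fin and caught its hook round the carton's far face. I backed the rule out along the right side against the spring, moved it in beside the carton, and butted the case against the near face, then let go. I then pressed the lock paddle down to its stop: the fingertip reached 48 mm height, where it should, at about 25 N.

**Last checks:**
- **Carton:** it stayed within about 1 mm of where I first measured it.
- **Hook:** it lies along the far face, with about 1.5 mm showing between them in the picture, which is within the error of the measurement.
- **Case:** it meets the near face. I felt the contact when the spring's pull on the gripper fell from about 3 N to zero. The last picture puts the front about 1 mm short, which is also within error.
- **Tape:** it runs straight along the side with a gap of about 1 to 2 mm.
- **Paddle:** it looks down in the pictures.
- **Other things on the desk:** I saw no sign that any had moved, but I did not measure each one again.

No check failed. I did not read the tape length directly; the hook and case positions put it at about 90 mm.

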